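# Clamp the split trivet and hold the squeeze

## Task

The small wooden trivet has split and been glued: lay the loose half flat between the clamp's jaws, side by side and in line with the half already lying against the near jaw, and let go of it. Then work the clamp by its trigger, squeezing and letting out (do not push the far jaw by hand), until the jaw closes on the wood, and finish while holding the trigger squeezed so that the two halves stay firmly but gently pressed together without being crushed. Do not disturb the other things on the counter.

Things in the scene. Friction and masses are not known exactly. Their poses are not given: they have to be found in the camera images.
- clamp: One-hand bar clamp lying on its side, fixed on a plywood jig board (230 x 365 mm, top 12 mm up). Origin: on the counter under the bar at the housing. Axes: y along the bar towards the far jaw, x sideways towards the jaws, z up. Bar along x=0, 10 wide, top 36 mm. Black housing x -24..28, y -57..29, top 50. Fixed near jaw: face at y=30, reaches x=108, top 48. The wood is clamped at x=72.
- trigger_lever: Grey trigger of the clamp: flat lever 98 mm long, 12 thick, height 17 to 51 mm above the counter. Origin at its pivot (clamp x=-15, y=-35); it runs along its own -x, at rest parallel to the handle, outer side at clamp y=-29. Handle and trigger together: 62 mm over their outer sides at rest, 41 mm at x=-85 fully squeezed. A spring returns it when let out.
- trigger (a joint): Trigger angle, rad: 0 let out, 0.30 fully squeezed (stop). Squeezing swings its end in clamp -y towards the handle, 21 mm at 70 mm from the pivot. Return spring 3 N there at rest, 5 N at full squeeze. Once the wood is tight between the jaws the trigger stops short of 0.30, and the jaws press with about the force on the trigger 70 mm from the pivot less some 12 N; the wood crushes at 35 N.
- bar (a joint): Travel of ratchet bar and far jaw, m: 0 open, grows as the far jaw nears the near jaw (its face at clamp y = 0.175 minus this). A full squeeze draws it 15-20 mm nearer (67 mm per rad, less up to 5 mm slack between notches); letting out leaves it there. Slides stiffly: 6 N friction plus 25 N per m/s. If the trigger reaches its stop before the wood is tight, let it out to 0 and squeeze again.
- handle (a point): Middle of the fixed black pistol handle at mid height: a bar along clamp x from x=-19 to -125, y -91 to -73, height 14 to 52 mm; it does not move. The trigger lies beside it on its +y side.
- far_jaw: The moving black far jaw at the end of the bar, 18 mm thick, reaching from the bar to clamp x = 108, top 48 mm. Origin: that of the clamp, moved along clamp -y by the bar travel.
- far_jaw_face (a point): Centre of the far jaw's rubber pressing face, 30 mm above the counter; it presses towards clamp -y.
- squeeze_point (a point): Point at clamp x=-85, y=-70.5, 35 mm above the counter, fixed to the clamp: midway between the outer sides of the handle and the fully squeezed trigger. Handle's outer side is 20.5 mm from it in clamp -y, the trigger's 41.5 mm in +y at rest. Fingers either side of both here, closing along clamp y, squeeze 70 mm from the pivot.
- bed (a point): Point on the jig board's top (12 mm above the counter), clamp x = 72, y = 92: the middle of where the loose half is to lie, beside the seated half.
- seated_half: Half of a small brown wooden trivet, 60 (x) x 40 (y) x 26 mm, two dark grooves on top, loose, already lying on the jig board against the near jaw, long way along clamp x. Origin: centre of its underside.
- loose_half: The other half, same size and looks (60 x 40 x 26 mm, 0.05 kg), lying flat on the open counter to one side of the clamp. Origin: centre of its underside; x its long way, y the way it is clamped. Either long side may face the seated half. In the clamp grip it by its two ends (60 mm apart), there is no room on its long sides.
- salt_pot: Bystander: glass jar with steel cap, 52 mm across, 75 mm tall, on the counter at the other side of the clamp. Origin at its foot.
- glue_bottle: Bystander: white glue bottle, 44 mm across, 105 mm tall. Origin at its foot.
- mug: Bystander: white mug, 80 mm across, 90 mm tall. Origin at its foot.
- soap_bottle: Bystander: green dish soap bottle, 60 mm across, 190 mm tall. Origin at its foot.
- bowl: Bystander: steel bowl, 140 mm across, 50 mm tall. Origin at its foot.
- spoon: Bystander: wooden spoon lying on the counter near the robot, handle along its x.
Mind the look-alikes: they are no part of the job. Leave any white or yellow look-alike of the loose_half alone. Leave any grey look-alike of the seated_half alone.

How it is judged:
By the outcome, as a careful person would: the job done as asked, in the order asked, and still so for the second after the job is handed in, while the arm keeps its last pose, push and grip.
It also fails if it takes over 64 s, if anything falls off the work surface, if the arm or the gripper's body presses on something with over 40 N, if the wrist force passes 120 N, or if a joint passes its speed limit or range.

## Robot

A 7-joint arm with a two-finger parallel gripper is mounted at the origin on the work surface. World frame = base frame: x ahead of the robot, y to its left, z up, the work surface at z = 0. Lengths are in m, angles in rad, forces in N, time in s.
With the tool pointing down it reaches from about 0.425 to 0.875 m from the base axis. Payload 4.7 kg.
Tool frame: the origin (TCP) lies midway between the tips of the shut fingers; the grasp point (between the pads) lies bot.grasp_offset behind it (bot.grasp_offset is the distance from the TCP to the grasp point, in m); z points along the fingers, y is the direction in which the jaws open and shut (so a half turn about z gives the same grasp; the last joint's range is limited). The gripper opens to 85 mm and grips with 20 to 120 N. Pads are 22 mm wide; open, the fingers measure 114 mm over their backs; the gripper's body (76 mm by 85 mm) begins 54 mm behind the grasp point. The pads swing forward as they close: fully open they stand 13 mm farther back than shut.
Start: joints at [0.014, 0.321, -0.07, 1.45, 0.023, 1.371, -0.057], TCP at [0.65, -0, 0.231] pointing down, gripper open.
Joint ranges: [-2.86, 2.86], [-0.3, 2.09], [-1.38, 1.24], [0.06, 2.45], [-1.56, 4.7], [0.09, 2.05], [-2.69, 2.69]. Speed limits (rad/s): [2.57, 2.57, 3.14, 3.14, 3.14, 3.14, 3.14].

## Interface

Orientations are given as a rotation vector (axis times angle).
In Python, from workcell import bot, viewer gives the robot as it stands.
- The arm moves only by the tool drive_tool, never from a script. Its argument "series" is a list of rows, each a list of 5 numbers: the shift along the tool's x, y, z normalised to -1 to 1, where 1 is 0.02 m, then the turn about the tool's z normalised to -1 to 1, where 1 is 45 degrees, then the opening, from 0 (shut) to 1 (fully open). In form: [[x, y, z, roll, jaw], ...]. A call has 1 to 5 rows; each row shifts and turns the commanded pose from where the row before left it, along the tool's axes as they then stand; what a row does not reach is not made up. A row lasts 1/10 s, in which the tool goes at most 50 mm and 8.59 degrees, less where a joint would pass 70% of its speed; a pose out of reach is approached as far as the arm can. A call with a number of a shift or a turn outside -1 to 1 is refused whole. A call with a gripper value outside its range is refused whole. The fingers move at their own pace and stop on an object; "grip_force" is the grip in N (left out, the last holds). Time passes only in rows, so rows that do not move let the fingers close. It gives the time, the measured TCP pose, the force and the opening at its end, in the units of the state.
- bot.read_state(): the state, without advancing time (a new reading comes with each control period).
- viewer.snapshot(name): name is "scene" or "side" or "wrist"; returns the picture (480x640x3 uint8, red, green, blue); there is no depth.
- viewer.get_calibration(name): a dict with "fx", "fy", "cx", "cy" (pixels), "k1" (the pictures are not rectified: a ray, as slopes to the right and down, at radius r is drawn at 1 + k1 r^2 times it, then the intrinsics apply), "extrinsics" (4x4, takes a point from camera to world coordinates). Camera axes: x right, y down, z forward; pixel columns grow to the right and rows downward; lengths in m; the calibration is good to about 2 mm. A picture is of the moment at which its call begins: read the wrist's pose just before it. get_calibration takes no time and is no camera call; for the wrist camera it gives the pose at the moment of the call.
- bot.hand_in(): hands the job in, once; it reports no verdict.
The state is a dict: "time_s": time; "joint_positions": joint angles; "joint_vel": joint speeds; "tau": joint torques, N m; "ee_pos": TCP position; "orientation": TCP orientation; "ft_force": force on the tool from outside, world axes, zero at the start; "moment": the same for the moment, N m; "finger_gap": opening from 0.0 (shut) to 1.0 (fully open).
Only numpy, scipy, OpenCV 4.12 (cv2) and the standard library are available. Lean on these libraries where they do the work, as an engineer would, in place of code of your own. Each camera call takes 0.05 s, during which the arm holds its last target. There are 200 camera calls.

## Working session

There is one attempt and no reset: what is moved stays moved. The work goes in short steps, Python scripts to look and compute and a tool call to move; the robot and the scene stay as the last step left them, time stands still between calls to the robot, and variables do not carry over. Pictures are saved under pics/ and viewed, about 8 in all and at most 12, crops included, and the job is handed in when it is done.

Besides the shell and the picture viewer there is one more tool, called after "Request:" as name(argument=value, ...), one argument or row to a line, values as JSON. drive_tool: Moves the arm, as the interface text tells. Its arguments: {"type":"object","properties":{"series":{"type":"array"},"grip_force":{"type":"number"}},"required":["series"]}

```bash
mkdir -p pics; cat > h.py <<'E'
import numpy as np, cv2
from workcell import bot, viewer
def cal(n):
    c=viewer.get_calibration(n); return c
def ray(c,u,v):
    x=(u-c["cx"])/c["fx"]; y=(v-c["cy"])/c["fy"]
    rd=np.hypot(x,y); r=rd
    for _ in range(30): r=rd/(1+c["k1"]*r*r)
    s=r/rd if rd>0 else 1
    return np.array([x*s,y*s,1])
def pt(c,u,v,z):
    E=np.array(c["extrinsics"]); d=E[:3,:3]@ray(c,u,v); o=E[:3,3]
    return o+d*(z-o[2])/d[2]
def proj(c,P):
    E=np.array(c["extrinsics"]); p=E[:3,:3].T@(np.array(P)-E[:3,3])
    x,y=p[0]/p[2],p[1]/p[2]; k=1+c["k1"]*(x*x+y*y)
    return np.array([c["fx"]*x*k+c["cx"],c["fy"]*y*k+c["cy"]])
def save(n,f,crop=None,s=1):
    im=viewer.snapshot(n)[:,:,::-1]
    cv2.imwrite("pics/raw_"+f,im)
    if crop: a,b,c,d=crop; im=im[b:d,a:c]
    cv2.imwrite("pics/"+f,cv2.resize(im,None,fx=s,fy=s,interpolation=cv2.INTER_CUBIC))
    return im
E
python3 - <<'E'
from h import *
for n in ("scene","side","wrist"):
    c=cal(n); print(n,c["fx"],c["cx"],c["cy"],c["k1"],np.round(c["extrinsics"],3).tolist()); save(n,n+"0.png")
print(bot.read_state(), bot.grasp_offset)
E
```

```text
scene 512.9185902833289 315.63919171923544 236.31339623839293 -0.10478844250563958 [[0.65, 0.476, -0.593, 1.207], [0.76, -0.427, 0.491, -0.457], [-0.019, -0.769, -0.639, 0.759], [0.0, 0.0, 0.0, 1.0]]
side 493.5371131727564 315.9112447978087 236.4455859914471 -0.06948843932576075 [[-0.982, -0.148, 0.118, 0.427], [-0.189, 0.744, -0.641, 0.76], [0.008, -0.652, -0.758, 0.853], [0.0, 0.0, 0.0, 1.0]]
wrist 378.4694549454544 321.1778273748752 233.52260883185522 -0.07449151068985324 [[1.0, 0.001, -0.002, 0.65], [0.0, -0.956, -0.293, 0.075], [-0.002, 0.293, -0.956, 0.374], [0.0, 0.0, 0.0, 1.0]]
{'time_s': 0.15, 'joint_positions': array([ 0.01409354,  0.32166138, -0.07010449,  1.45139529,  0.02258935,
        1.37078999, -0.05694505]), 'joint_vel': array([ 0.00050646, -0.0019458 , -0.00159691, -0.00383285,  0.00060822,
       -0.00026053, -0.0007317 ]), 'tau': array([ 4.86840745e-04, -4.94090402e+01, -3.82246608e-01, -3.14684451e+01,
        1.31496685e-02,  8.20941757e-03, -6.77807677e-07]), 'ee_pos': array([ 6.49596390e-01, -2.52683718e-05,  2.30469015e-01]), 'orientation': array([-2.22074033e+00, -2.22074566e+00,  1.70398905e-03]), 'ft_force': array([-0.72515344, -0.33084032,  0.23837652]), 'moment': array([-0.00345828,  0.03247093, -0.01980567]), 'finger_gap': 1.0009979036269188} 0.0187
```

View pics/scene0.png

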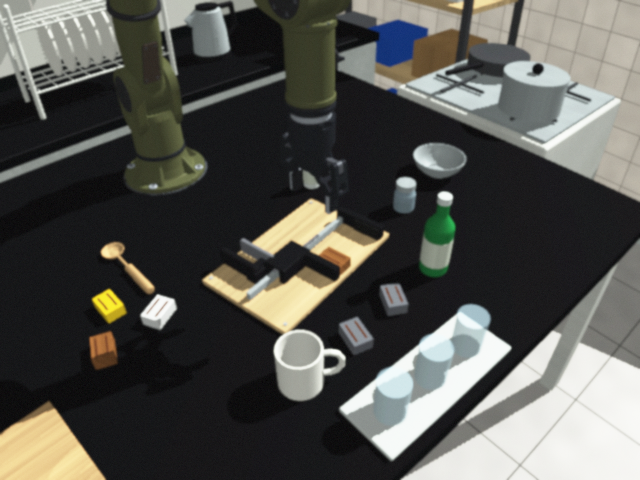

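View pics/wrist0.png

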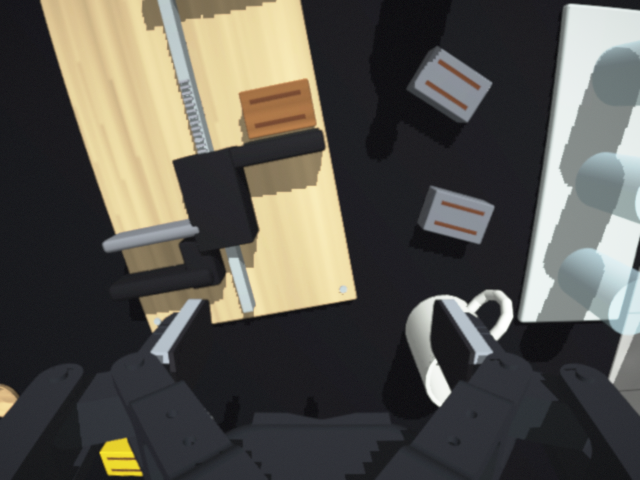

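The scene view shows the clamp at (300,255), the brown loose half at (103,350) with the yellow/white look-alikes above it, and the mug at (300,365). The wrist view shows the housing at (215,200) and the seated half at (277,108). Next I fit the clamp pose and overlay it.

```bash
cat >> h.py <<'E'
def box(c,im,T,x0,x1,y0,y1,z0,z1,col=(0,255,0)):
    th,tx,ty=T; R=np.array([[np.cos(th),-np.sin(th)],[np.sin(th),np.cos(th)]])
    for z in (z0,z1):
        q=[]
        for x,y in ((x0,y0),(x1,y0),(x1,y1),(x0,y1)):
            p=R@[x,y]+[tx,ty]; q.append(proj(c,[p[0],p[1],z]))
        q=np.array(q); cv2.polylines(im,[np.int32(q*16)],True,col if z==z1 else (255,0,0),1,cv2.LINE_AA,4)
def fit(c,obs,T0):
    from scipy.optimize import least_squares
    def f(T):
        R=np.array([[np.cos(T[0]),-np.sin(T[0])],[np.sin(T[0]),np.cos(T[0])]]); e=[]
        for (u,v),(x,y,z) in obs:
            p=R@[x,y]+T[1:]; e+=list(proj(c,[p[0],p[1],z])-[u,v])
        return np.array(e)
    s=least_squares(f,T0,loss="soft_l1"); return s.x,f(s.x)
E
python3 - <<'E'
from h import *
c=cal("wrist")
obs=[((174,160),(-.024,.029,.05)),((258,232),(.028,-.057,.05)),((200,250),(-.024,-.057,.05)),((323,130),(.108,.030,.048)),((240,95),(.042,.070,.038)),((307,80),(.102,.070,.038))]
T,e=fit(c,obs,[0.1,.58,-.0]); print("clamp",T,np.round(e,1))
im=cv2.imread("pics/raw_wrist0.png")
big=im.copy()
for b in ((-.024,.028,-.057,.029,.012,.05),(.042,.102,.03,.07,.012,.038),(-.125,-.019,-.091,-.073,.014,.052),(-.113,-.015,-.041,-.029,.017,.051),(.028,.108,.012,.03,.012,.048)): box(c,big,T,*b)
a=cv2.resize(big[60:330,90:370],None,fx=2,fy=2,interpolation=cv2.INTER_CUBIC)
s=cal("side"); sm=cv2.imread("pics/raw_side0.png"); 
for b in ((-.024,.028,-.057,.029,.012,.05),(.042,.102,.03,.07,.012,.038),(.010,.108,.175,.193,.012,.048)): box(s,sm,T,*b)
cv2.imwrite("pics/w_ov.png",a); cv2.imwrite("pics/s_ov.png",sm)
k=cal("scene")
print([pt(k,u,v,.026).round(3) for u,v in((103,342),(109,304),(159,310))], pt(k,300,395,0).round(3))
E
```

```text
clamp [0.18992848 0.55170926 0.01799834] [-0.6 -0.6 -2.6 10.1  0.7  2.2  1.3 -2.9 -1.2 -0.3  1.3  0.2]
[array([ 0.497, -0.384,  0.026]), array([ 0.413, -0.336,  0.026]), array([ 0.494, -0.266,  0.026])] [ 0.806 -0.168  0.   ]
```

View pics/w_ov.png

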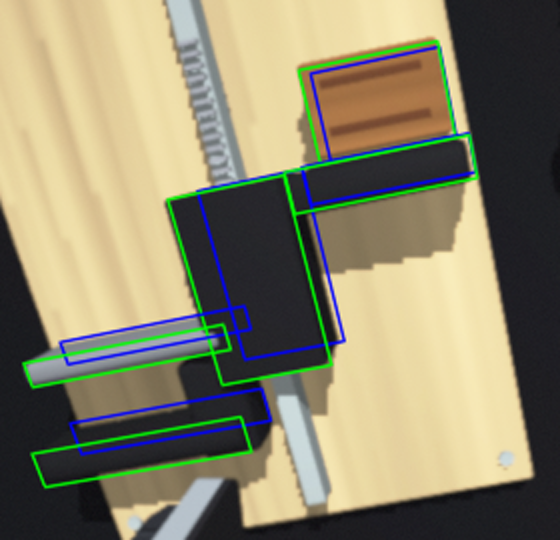

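View pics/s_ov.png

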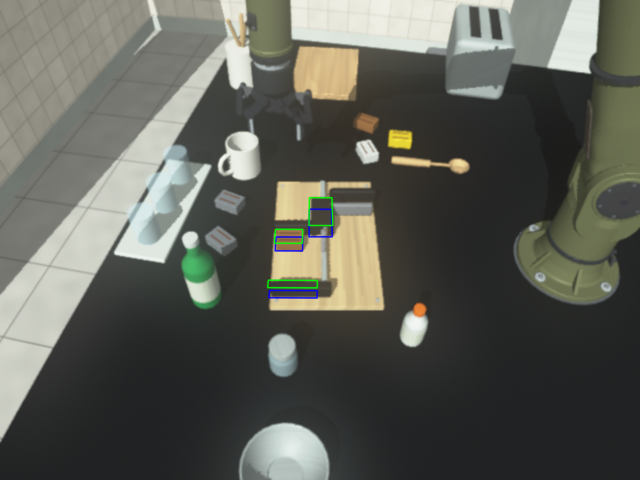

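The wrist overlay matches the clamp: handle, trigger, housing and seated half all line up. In the side view, the loose half is at (367,122), with the white block at (367,152) and the yellow at (400,139). I'll move above the loose half.

Request:
drive_tool(
  series=[
    [-1,-0.45,0,0,1],
    [-1,-0.45,0,0,1],
    [-1,-0.45,0,0,1],
    [-1,-0.45,0,0,1],
    [-1,-0.45,0,0,1],
  ],
)

```text
time_s: 0.65
ee_pos: [0.6044, -0.1008, 0.231]
orientation: [-2.221, -2.221, 0.001]
ft_force: [-0.2, -0.1, 0.4]
finger_gap: 0.999
```

Request:
drive_tool(
  series=[
    [-1,-0.45,0,0,1],
    [-1,-0.45,0,0,1],
    [-1,-0.45,0,0,1],
    [-1,-0.45,0,0,1],
    [-1,-0.45,0,0,1],
  ],
)

```text
time_s: 1.15
ee_pos: [0.5593, -0.2008, 0.231]
orientation: [-2.221, -2.221, 0.0]
ft_force: [-0.5, -0.6, 0.1]
finger_gap: 0.998
```

Request:
drive_tool(
  series=[
    [-1,-0.45,0,0,1],
    [-1,-0.45,0,0,1],
    [-1,-0.45,0,0,1],
    [-1,-0.45,0,0,1],
    [-1,-0.45,0,0,1],
  ],
)

```text
time_s: 1.65
ee_pos: [0.5144, -0.3007, 0.231]
orientation: [-2.221, -2.221, 0.0]
ft_force: [-0.4, 0.2, 0.3]
finger_gap: 0.999
```

Request:
drive_tool(
  series=[
    [-1,-0.45,0,0,1],
    [0,0,0,0,1],
    [0,0,0,0,1],
  ],
)

```text
time_s: 1.95
ee_pos: [0.5059, -0.3198, 0.231]
orientation: [-2.222, -2.22, -0.001]
ft_force: [-0.0, 0.7, 0.9]
finger_gap: 1.002
```

```bash
python3 - <<'E'
from h import *
c=cal("wrist"); save("wrist","w1.png"); np.save("w1E.npy",c["extrinsics"]); print(bot.read_state()["ee_pos"])
hsv=cv2.cvtColor(cv2.imread("pics/raw_w1.png"),cv2.COLOR_BGR2HSV)
m=cv2.inRange(hsv,(5,120,60),(17,255,255))
n,l,s,ce=cv2.connectedComponentsWithStats(m)
for i in range(1,n):
    if s[i,4]>300: print(s[i],ce[i],pt(c,*ce[i],.026).round(4))
E
```

```text
[ 0.50652387 -0.31885691  0.23108215]
[ 283  237   69   60 2765] [317.22061483 267.04122966] [ 0.5021 -0.3864  0.026 ]
```

View pics/w1.png

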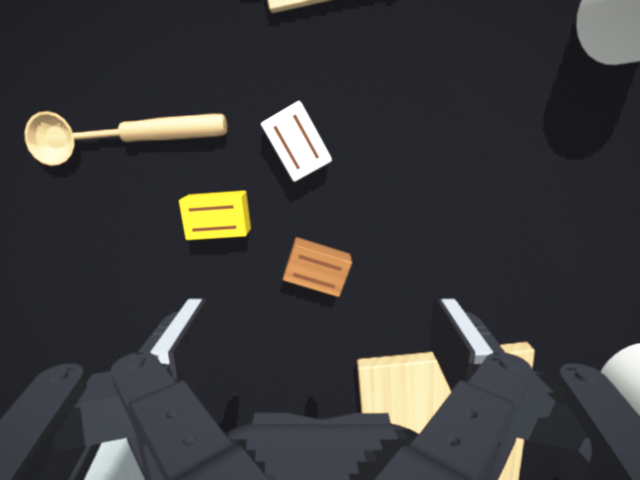

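The wrist view shows the brown loose half at (317,267), turned about -15°, with the yellow block at (215,215) and the white at (297,140). I'll fit its pose by silhouette, and do the same for the seated half as a check on the clamp.

```bash
cat >> h.py <<'E'
def silfit(c,im,T0,z0,z1,roi=None,lo=(4,90,40),hi=(18,255,255)):
    from scipy.optimize import minimize
    S=4
    m=cv2.inRange(cv2.cvtColor(im,cv2.COLOR_BGR2HSV),lo,hi)
    m=cv2.morphologyEx(m,cv2.MORPH_CLOSE,np.ones((5,5)))
    n,l,s,ce=cv2.connectedComponentsWithStats(m)
    q=proj(c,[T0[1],T0[2],z1]); i=min((i for i in range(1,n) if s[i,4]>300),key=lambda i:np.hypot(*(ce[i]-q)))
    M=cv2.resize((l==i).astype(np.uint8)*255,None,fx=S,fy=S,interpolation=cv2.INTER_LINEAR)>127
    def poly(T):
        R=np.array([[np.cos(T[0]),-np.sin(T[0])],[np.sin(T[0]),np.cos(T[0])]]);P=[]
        for x in(-.03,.03):
            for y in(-.02,.02):
                for z in(z0,z1):
                    p=R@[x,y]+T[1:]; P.append(proj(c,[p[0],p[1],z]))
        return cv2.convexHull(np.float32(P))
    def f(T):
        a=np.zeros(M.shape,np.uint8); cv2.fillPoly(a,[np.int32((poly(T)+.5)*S*16)],1,shift=4); a=a>0
        return -(a&M).sum()/(a|M).sum()
    T0=np.array(T0)
    s=minimize(f,T0,method="Nelder-Mead",options=dict(initial_simplex=[T0]+[T0+d for d in np.diag([.1,.006,.006])],xatol=1e-4,fatol=1e-5))
    return s.x,-s.fun
E
python3 - <<'E'
from h import *
c=cal("wrist"); im=cv2.imread("pics/raw_w1.png")
print(silfit(c,im,[-.25,.502,-.386],0,.026))
c=dict(c); c["extrinsics"]=np.array([[1.0,0.001,-0.002,0.65],[0,-0.956,-0.293,0.075],[-0.002,0.293,-0.956,0.374],[0,0,0,1]])
T=np.array([0.18992848,0.55170926,0.01799834])
R=lambda a:np.array([[np.cos(a),-np.sin(a)],[np.sin(a),np.cos(a)]])
S=np.r_[T[0],T[1:]+R(T[0])@[.072,.05]]; print("seat by clamp",S)
print(silfit(c,cv2.imread("pics/raw_wrist0.png"),S,.012,.038))
print("bed",T[1:]+R(T[0])@[.072,.092],"sq",T[1:]+R(T[0])@[-.085,-.0705])
E
```

```text
(array([-0.313388  ,  0.50180739, -0.38962734]), np.float64(0.9657969123722548))
seat by clamp [0.18992848 0.6129751  0.08069201]
(array([0.18072699, 0.61155105, 0.08297963]), np.float64(0.9771601250922379))
bed [0.60504598 0.12193676] sq [ 0.48154735 -0.06728095]
```

Request:
drive_tool(
  series=[
    [-0.88,-0.06,0.8,0,0.9],
    [-0.88,-0.06,0.8,0,0.9],
    [-0.88,-0.06,0.8,0,0.9],
    [-0.88,-0.06,0.8,0,0.9],
    [0,0,0.8,0.13,0.9],
  ],
)

```text
time_s: 2.5
ee_pos: [0.5004, -0.3929, 0.1501]
orientation: [2.336, 2.1, -0.002]
ft_force: [0.2, 0.3, -0.1]
finger_gap: 0.902
```

Request:
drive_tool(
  series=[
    [0,0,0.8,0.13,0.9],
    [0,0,0.8,0.14,0.9],
    [0,0,0.3,0,0.9],
    [0,0,0,0,0.9],
  ],
)

```text
time_s: 2.9
ee_pos: [0.5011, -0.3894, 0.112]
orientation: [-2.536, -1.85, 0.001]
ft_force: [-0.4, -0.1, 0.3]
finger_gap: 0.898
```

```bash
python3 - <<'E'
from h import *
c=cal("wrist"); save("wrist","w2.png"); s=bot.read_state(); print(s["ee_pos"],s["orientation"],s["finger_gap"])
im=cv2.imread("pics/raw_w2.png")
T,q=silfit(c,im,[-.313,.502,-.3895],0,.026); print(T,q)
E
```

```text
[ 0.50153306 -0.38998152  0.11311099] [-2.53832513e+00 -1.85017998e+00  2.61245856e-05] 0.8993766175393294
[-0.31521608  0.50134025 -0.39088074] 0.9747886372930358
```

View pics/w2.png

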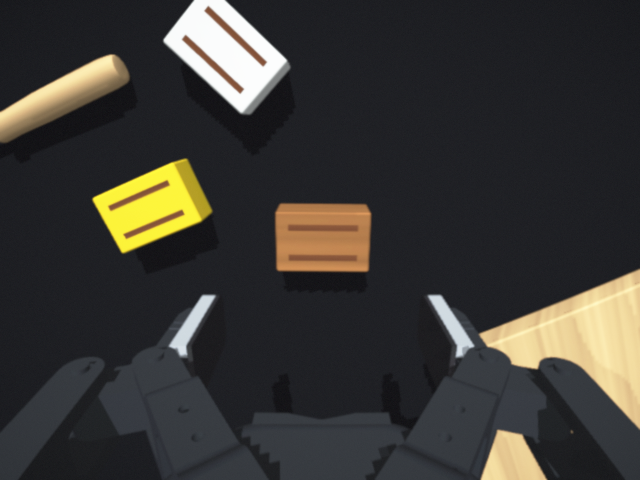

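The block is at (323,238), square to the fingers and centred. Descend.

Request:
drive_tool(
  series=[
    [-0.04,0,1,0,0.9],
    [0,0,1,0,0.9],
    [0,0,1,0,0.9],
    [0,0,1,0,0.9],
    [0,0,0.9,0,0.9],
  ],
)

```text
time_s: 3.45
ee_pos: [0.5019, -0.3915, 0.0157]
orientation: [2.538, 1.848, 0.002]
ft_force: [0.4, -0.3, 0.6]
finger_gap: 0.902
```

Request:
drive_tool(
  series=[
    [0,0,0.35,0,0.9],
    [0,0,0,0,0.9],
    [0,0,0,0,0.65],
    [0,0,0,0,0.5],
    [0,0,0,0,0.5],
  ],
  grip_force=25,
)

```text
time_s: 3.95
ee_pos: [0.502, -0.392, 0.01]
orientation: [2.539, 1.845, 0.002]
ft_force: [0.2, 0.3, 2.9]
finger_gap: 0.695
```

Gripped (gap 0.695 ≈ 59 mm). Lift, turn, and carry.

Request:
drive_tool(
  series=[
    [0,0,-0.6,0,0.5],
    [0,0,-1,0,0.5],
    [0,0,-1,0,0.5],
    [0,0,-1,-0.159,0.5],
    [0,0,-1,-0.159,0.5],
  ],
)

```text
time_s: 4.45
ee_pos: [0.5009, -0.3911, 0.102]
orientation: [2.286, 2.154, -0.0]
ft_force: [-0.2, 0.6, -1.4]
finger_gap: 0.695
```

Request:
drive_tool(
  series=[
    [0,0,-1,-0.159,0.5],
    [0,0,-0.6,-0.159,0.5],
    [0.97,0.39,0,0,0.5],
    [0.97,0.39,0,0,0.5],
    [0.97,0.39,0,0,0.5],
  ],
)

```text
time_s: 4.95
ee_pos: [0.5132, -0.3291, 0.1333]
orientation: [2.007, 2.416, 0.0]
ft_force: [0.4, 0.1, -0.8]
finger_gap: 0.695
```

Request:
drive_tool(
  series=[
    [0.97,0.39,0,0,0.5],
    [0.97,0.39,0,0,0.5],
    [0.97,0.39,0,0,0.5],
    [0.97,0.39,0,0,0.5],
    [0.97,0.39,0,0,0.5],
  ],
)

```text
time_s: 5.45
ee_pos: [0.5337, -0.2264, 0.1332]
orientation: [2.006, 2.417, 0.0]
ft_force: [0.8, 0.1, -0.9]
finger_gap: 0.699
```

Request:
drive_tool(
  series=[
    [0.97,0.39,0,0,0.5],
    [0.97,0.39,0,0,0.5],
    [0.97,0.39,0,0,0.5],
    [0.97,0.39,0,0,0.5],
    [0.97,0.39,0,0,0.5],
  ],
)

```text
time_s: 5.95
ee_pos: [0.5542, -0.1239, 0.1332]
orientation: [2.006, 2.417, 0.0]
ft_force: [0.4, 0.3, -0.1]
finger_gap: 0.689
```

Request:
drive_tool(
  series=[
    [0.97,0.39,0,0,0.5],
    [0.97,0.39,0,0,0.5],
    [0.97,0.39,0,0,0.5],
    [0,0,0,0,0.5],
    [0,0,0,0,0.5],
  ],
)

```text
time_s: 6.45
ee_pos: [0.5664, -0.0633, 0.1329]
orientation: [2.005, 2.418, -0.001]
ft_force: [0.8, -0.1, -1.8]
finger_gap: 0.692
```

```bash
python3 - <<'E'
from h import *
from scipy.spatial.transform import Rotation as Ro
c=cal("wrist"); save("wrist","w3.png"); s=bot.read_state(); R=Ro.from_rotvec(s["orientation"]).as_matrix(); print(s["ee_pos"],"yaw",np.arctan2(R[1,1],R[0,1]),s["finger_gap"],s["ft_force"])
im=cv2.imread("pics/raw_w3.png")
print(silfit(c,im,[.185,.612,.082],.012,.038))
T=np.array([0.18992848,0.55170926,0.01799834])
for b in ((-.024,.028,-.057,.029,.012,.05),(.042,.102,.03,.07,.012,.038),(.028,.108,.012,.03,.012,.048),(.010,.108,.175,.193,.012,.048)): box(c,im,T,*b)
cv2.imwrite("pics/w3o.png",im)
E
```

```text
[ 0.56623518 -0.06429577  0.13276586] yaw 0.18460858458502913 0.6965524890178131 [-0.69660425 -0.82597124 -0.67263583]
(array([0.18982172, 0.61144438, 0.08679021]), np.float64(0.9796616291012517))
```

View pics/w3o.png

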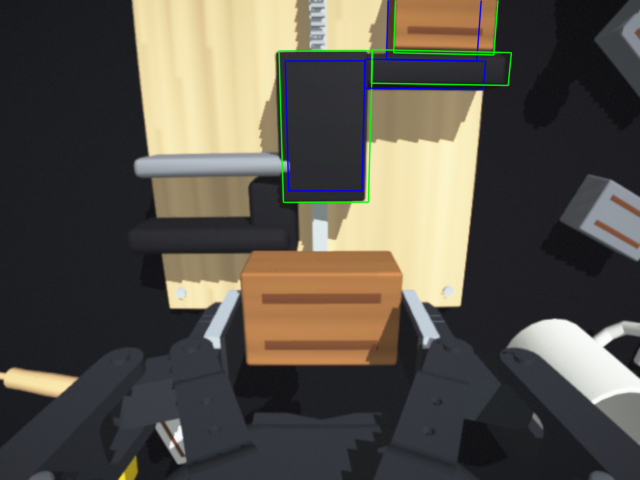

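The overlay matches the clamp. The held block sits square in the fingers at (320,310). I'll go partway so the whole seated half is in view and re-measure.

Request:
drive_tool(
  series=[
    [0.99,0.4,0,-0.007,0.5],
    [0.99,0.4,0,0,0.5],
    [0.99,0.4,0,0,0.5],
    [0.99,0.4,0,0,0.5],
    [0,0,0,0,0.5],
  ],
)

```text
time_s: 7.0
ee_pos: [0.5832, 0.0231, 0.1326]
orientation: [-1.996, -2.425, -0.002]
ft_force: [-0.7, 0.6, -0.5]
finger_gap: 0.693
```

Request:
drive_tool(
  series=[
    [0,0,0,0,0.5],
  ],
)

```text
time_s: 7.1
ee_pos: [0.5828, 0.0192, 0.1324]
orientation: [2.0, 2.422, -0.002]
ft_force: [-0.1, -0.9, -1.3]
finger_gap: 0.696
```

```bash
python3 - <<'E'
from h import *
from scipy.spatial.transform import Rotation as Ro
c=cal("wrist"); save("wrist","w4.png"); s=bot.read_state(); R=Ro.from_rotvec(s["orientation"]).as_matrix(); y=np.arctan2(R[1,1],R[0,1]); print(s["ee_pos"],"yaw",y)
im=cv2.imread("pics/raw_w4.png")
S,q=silfit(c,im,[.185,.612,.082],.012,.038,lo=(4,110,40)); print(S,q)
p=s["ee_pos"]; H,q=silfit(c,im,[y,p[0],p[1]],p[2]-.01,p[2]+.016,lo=(4,110,40)); print("held rel",H-np.r_[y,p[:2]],q)
for off in (.042,.046):
    g=S[1:]+off*np.array([-np.sin(S[0]),np.cos(S[0])]); d=np.r_[g-p[:2],0]; print(off,g,"tool xy units",(R.T@d)[:2]/.02)
box(c,im,S,-.03,.03,-.02,.02,.012,.038); box(c,im,H,-.03,.03,-.02,.02,p[2]-.01,p[2]+.016)
box(c,im,[0.18992848,0.55170926,0.01799834],.028,.108,.012,.03,.012,.048,(0,0,255))
cv2.imwrite("pics/w4o.png",im)
E
```

```text
[0.58276756 0.01841151 0.13231746] yaw 0.18865482922655885
[0.18294539 0.61236518 0.08275823] 0.985213565783267
held rel [1.76884177e-03 8.16416723e-05 9.72693622e-04] 0.980213312183006
0.042 [0.60472426 0.12405734] tool xy units [4.98267864 2.06898527]
0.046 [0.60399656 0.12799058] tool xy units [5.1826752  2.07012715]
```

View pics/w4o.png

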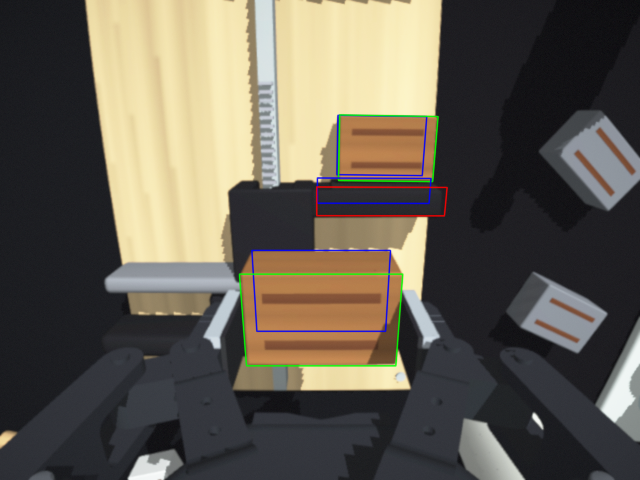

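The fits hug both halves: the seated half is at (387,148) and the held half at (320,305). Carry over the bed and descend.

Request:
drive_tool(
  series=[
    [1,0.41,0,0,0.5],
    [1,0.41,0,0,0.5],
    [1,0.41,0,0,0.5],
    [1,0.41,0,0,0.5],
    [1,0.41,0,0,0.5],
  ],
)

```text
time_s: 7.65
ee_pos: [0.6047, 0.1247, 0.1323]
orientation: [2.003, 2.419, -0.002]
ft_force: [1.1, -0.7, -0.8]
finger_gap: 0.699
```

Request:
drive_tool(
  series=[
    [0.08,0.02,0,0,0.5],
    [0,0,1,0,0.5],
    [0,0,1,0,0.5],
    [0,0,1,0,0.5],
    [0,0,0.5,0,0.5],
  ],
)

```text
time_s: 8.15
ee_pos: [0.6033, 0.1249, 0.0604]
orientation: [-2.003, -2.419, 0.006]
ft_force: [-0.6, 0.5, -1.3]
finger_gap: 0.695
```

Request:
drive_tool(
  series=[
    [0,0,0,0,0.5],
    [0,0,0,0,0.5],
  ],
)

```text
time_s: 8.35
ee_pos: [0.6048, 0.1273, 0.063]
orientation: [2.001, 2.421, 0.0]
ft_force: [0.3, 1.3, -0.5]
finger_gap: 0.692
```

```bash
python3 - <<'E'
from h import *
from scipy.spatial.transform import Rotation as Ro
c=cal("side"); a=save("side","s5.png",(240,160,400,320),4); s=bot.read_state(); R=Ro.from_rotvec(s["orientation"]).as_matrix(); y=np.arctan2(R[1,1],R[0,1]); p=s["ee_pos"]; print(p,"yaw",y)
S=np.array([.183,.6124,.0828]); g=S[1:]+.045*np.array([-np.sin(S[0]),np.cos(S[0])]);print("to go units",(R.T@np.r_[g-p[:2],0])[:2]/.02)
E
```

```text
[0.60518959 0.12775911 0.06348517] yaw 0.19008223594805138
to go units [-0.02564003 -0.05476594]
```

View pics/s5.png

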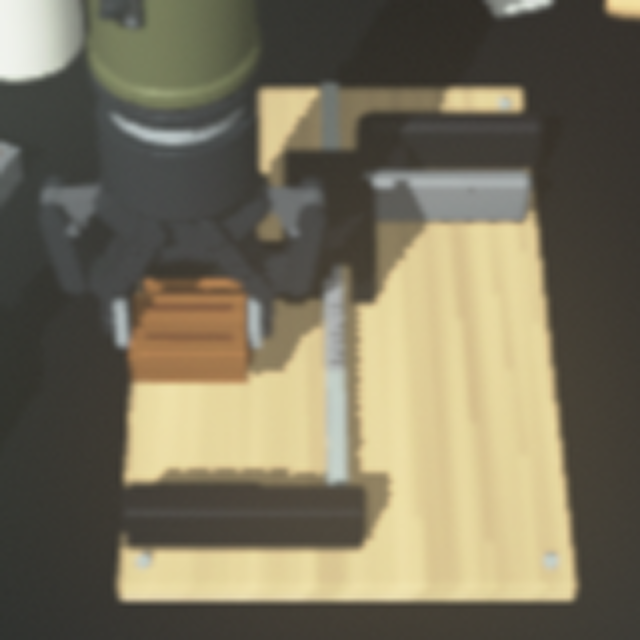

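The held half is over the bed beside the bar, at (190,340) in the crop, with clear space to the far jaw. Lower it.

Request:
drive_tool(
  series=[
    [-0.03,-0.05,0.6,0,0.5],
    [0,0,0.6,0,0.5],
    [0,0,0.5,0,0.5],
    [0,0,0.2,0,0.5],
    [0,0,0,0,0.5],
  ],
)

```text
time_s: 8.9
ee_pos: [0.6029, 0.1275, 0.0233]
orientation: [-1.999, -2.422, 0.002]
ft_force: [0.7, -0.2, -0.4]
finger_gap: 0.695
```

Request:
drive_tool(
  series=[
    [0,0,0.06,0,0.5],
    [0,0,0,0,0.5],
  ],
)

```text
time_s: 9.1
ee_pos: [0.6037, 0.1276, 0.0233]
orientation: [1.999, 2.423, 0.001]
ft_force: [0.1, 0.5, -0.6]
finger_gap: 0.691
```

Request:
drive_tool(
  series=[
    [0,0,0.06,0,0.5],
    [0,0,0,0,0.5],
    [0,0,0,0,0.5],
  ],
)

```text
time_s: 9.4
ee_pos: [0.6035, 0.1276, 0.0221]
orientation: [1.999, 2.423, 0.0]
ft_force: [-0.5, 0.9, -0.9]
finger_gap: 0.69
```

Request:
drive_tool(
  series=[
    [0,0,0.06,0,0.5],
    [0,0,0,0,0.5],
    [0,0,0,0,0.5],
  ],
)

```text
time_s: 9.7
ee_pos: [0.6036, 0.1276, 0.022]
orientation: [1.999, 2.423, 0.0]
ft_force: [-3.1, 0.3, 6.8]
finger_gap: 0.692
```

Touched down. Release and lift.

Request:
drive_tool(
  series=[
    [0,0,-0.05,0,0.75],
    [0,0,0,0,0.85],
    [0,0,0,0,0.9],
    [0,0,0,0,0.9],
    [0,0,-0.5,0,0.9],
  ],
)

```text
time_s: 10.2
ee_pos: [0.6021, 0.1272, 0.0305]
orientation: [-1.998, -2.421, 0.004]
ft_force: [-0.1, -1.4, -0.3]
finger_gap: 0.9
```

Request:
drive_tool(
  series=[
    [0,0,-1,0,0.9],
    [0,0,-1,0,0.9],
    [0,0,-1,0,0.9],
    [0,0,-1,0,0.9],
    [-0.8,0,-1,0,0.9],
  ],
)

```text
time_s: 10.7
ee_pos: [0.606, 0.1149, 0.1334]
orientation: [-1.994, -2.427, -0.003]
ft_force: [1.0, -0.1, -0.1]
finger_gap: 0.9
```

Request:
drive_tool(
  series=[
    [-1,-0.4,0,0,1],
    [-1,-0.4,0,0,1],
    [-1,-0.4,0,0,1],
    [-1,-0.4,0,0,1],
    [0,0,0,0,1],
  ],
)

```text
time_s: 11.2
ee_pos: [0.5901, 0.0229, 0.1325]
orientation: [2.005, 2.416, -0.002]
ft_force: [1.1, 0.4, -0.9]
finger_gap: 1.0
```

```bash
python3 - <<'E'
from h import *
from scipy.spatial.transform import Rotation as Ro
c=cal("wrist"); save("wrist","w6.png"); s=bot.read_state(); R=Ro.from_rotvec(s["orientation"]).as_matrix(); y=np.arctan2(R[1,1],R[0,1]); p=s["ee_pos"]; print(p,"yaw",y)
E
```

```text
[0.59038247 0.02537347 0.13246682] yaw 0.18757828710668423
```

View pics/w6.png

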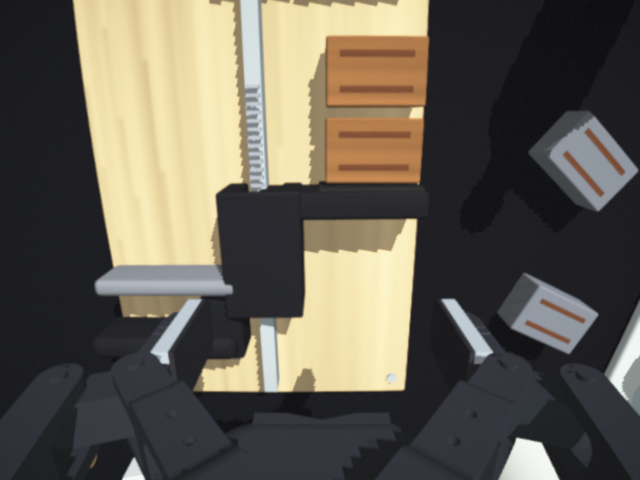

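The placed half lies at (377,70), in line with the seated one at (373,150), with a gap of a few mm and well clear of the bar. Next I go over the handle and turn 90°.

Request:
drive_tool(
  series=[
    [-0.41,-0.89,0,0,1],
    [-0.41,-0.89,0,0,1],
    [-0.41,-0.89,0,0,1],
    [-0.41,-0.89,0,0,1],
    [-0.41,-0.89,0,0,1],
  ],
  grip_force=25,
)

```text
time_s: 11.75
ee_pos: [0.5105, -0.0286, 0.1322]
orientation: [1.997, 2.425, 0.002]
ft_force: [0.6, 0.3, 0.7]
finger_gap: 1.002
```

Request:
drive_tool(
  series=[
    [-0.41,-0.89,0,0,1],
    [-0.41,-0.89,0,0,1],
    [0,0,0,0.182,1],
    [0,0,0,0.182,1],
    [0,0,0,0.182,1],
  ],
)

```text
time_s: 12.25
ee_pos: [0.4793, -0.0513, 0.1324]
orientation: [2.473, 1.937, 0.002]
ft_force: [0.4, 0.4, 0.0]
finger_gap: 1.002
```

Request:
drive_tool(
  series=[
    [0,0,0,0.182,1],
    [0,0,0,0.182,1],
    [0,0,0,0.182,1],
    [0,0,0,0.182,1],
    [0,0,0,0.182,1],
  ],
)

```text
time_s: 12.75
ee_pos: [0.4794, -0.0511, 0.1322]
orientation: [-2.994, -0.95, -0.002]
ft_force: [0.4, -0.1, 0.6]
finger_gap: 1.001
```

Request:
drive_tool(
  series=[
    [0,0,0,0.182,1],
    [0,0,0,0.182,1],
    [0,0,0,0.18,1],
    [0,0,0,0,1],
    [0,0,0,0,1],
  ],
)

```text
time_s: 13.25
ee_pos: [0.4792, -0.0517, 0.132]
orientation: [-3.126, -0.307, -0.001]
ft_force: [-0.3, 1.5, -1.2]
finger_gap: 0.999
```

```bash
python3 - <<'E'
from h import *
from scipy.spatial.transform import Rotation as Ro
c=cal("wrist"); save("wrist","w7.png"); s=bot.read_state(); R=Ro.from_rotvec(s["orientation"]).as_matrix(); y=np.arctan2(R[1,1],R[0,1]); p=s["ee_pos"]; print(p,"yaw",y,s["joint_positions"].round(2))
im=cv2.imread("pics/raw_w7.png")
for T,col in (([.187,.551,.020],(0,255,0)),):
  for b in ((-.125,-.019,-.091,-.073,.014,.052),(-.113,-.015,-.041,-.029,.017,.051),(-.024,.028,-.057,.029,.012,.05)): box(c,im,T,*b,col)
cv2.imwrite("pics/w7o.png",im)
E
```

```text
[ 0.47907962 -0.05199873  0.13196861] yaw -1.3758841646782198 [ 0.09  0.04 -0.04  1.98  0.    1.12 -1.32]
```

View pics/w7o.png

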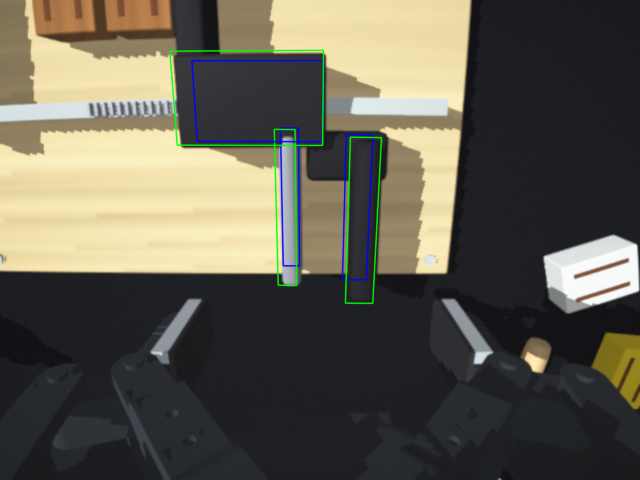

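The trigger is at (291,210) and the handle at (364,215), both within about 1–2 mm of the overlay. Fingers straddle them; descend centred on clamp y=-60.

Request:
drive_tool(
  series=[
    [0,0.18,0.6,0.01,1],
    [0,0,1,0,1],
    [0,0,1,0,1],
    [0,0,0.4,0,1],
    [0,0,0,0,1],
  ],
)

```text
time_s: 13.8
ee_pos: [0.4782, -0.0563, 0.0701]
orientation: [-3.128, -0.288, 0.005]
ft_force: [-0.2, 0.5, -0.0]
finger_gap: 0.999
```

Request:
drive_tool(
  series=[
    [0,0,0.8,0,1],
    [0,0,0.8,0,1],
    [0,0,0.8,0,1],
    [0,0,0.25,0,1],
    [0,0,0,0,1],
  ],
)

```text
time_s: 14.3
ee_pos: [0.4795, -0.0564, 0.0187]
orientation: [-3.128, -0.287, 0.001]
ft_force: [-0.1, -0.2, 0.5]
finger_gap: 0.998
```

```bash
cat >> h.py <<'E'
def rep(bar=None):
    from scipy.spatial.transform import Rotation as Ro
    s=bot.read_state(); R=Ro.from_rotvec(s["orientation"]).as_matrix(); p=s["ee_pos"]; d=p[:2]-[.551,.019]
    print("clamp xy",round(d[0]*.9826+d[1]*.1859,4),round(-d[0]*.1859+d[1]*.9826,4),"z",p[2].round(4),"yaw",np.arctan2(R[1,1],R[0,1]).round(3),s["finger_gap"].round(3),s["ft_force"].round(1),s["time_s"])
E
python3 -c "from h import *; rep()"
```

```text
Traceback (most recent call last):
  File "h.py", line 63, in rep
    print("clamp xy",round(d[0]*.9826+d[1]*.1859,4),round(-d[0]*.1859+d[1]*.9826,4),"z",p[2].round(4),"yaw",np.arctan2(R[1,1],R[0,1]).round(3),s["finger_gap"].round(3),s["ft_force"].round(1),s["time_s"])
                                                                                                                                               ^^^^^^^^^^^^^^^^^^^^^
AttributeError: 'float' object has no attribute 'round'
```

Request:
drive_tool(
  series=[
    [0,0.22,0,0,1],
    [0,0.22,0,0,0.8],
    [0,0,0,0,0.65],
    [0,0,0,0,0.55],
    [0,0,0,0,0.45],
  ],
  grip_force=25,
)

```text
time_s: 14.8
ee_pos: [0.4825, -0.0658, 0.0217]
orientation: [3.127, 0.288, 0.004]
ft_force: [-4.7, -0.4, 15.8]
finger_gap: 0.516
```

Request:
drive_tool(
  series=[
    [0,0,0,0,0.4],
    [0,0,0,0,0.4],
    [0,0,0,0,0.4],
  ],
)

```text
time_s: 15.1
ee_pos: [0.4825, -0.0658, 0.0217]
orientation: [3.127, 0.288, 0.004]
ft_force: [-5.3, -0.8, 15.7]
finger_gap: 0.514
```

```bash
sed -i 's/s\["finger_gap"\].round(3)/round(s["finger_gap"],3)/' h.py
python3 - <<'E'
from h import *
rep(); save("side","s8.png",(240,160,400,320),4)
E
```

```text
clamp xy -0.0831 -0.0706 z 0.0217 yaw -1.387 0.514 [-5.3 -0.8 15.7] 15.1
```

View pics/s8.png

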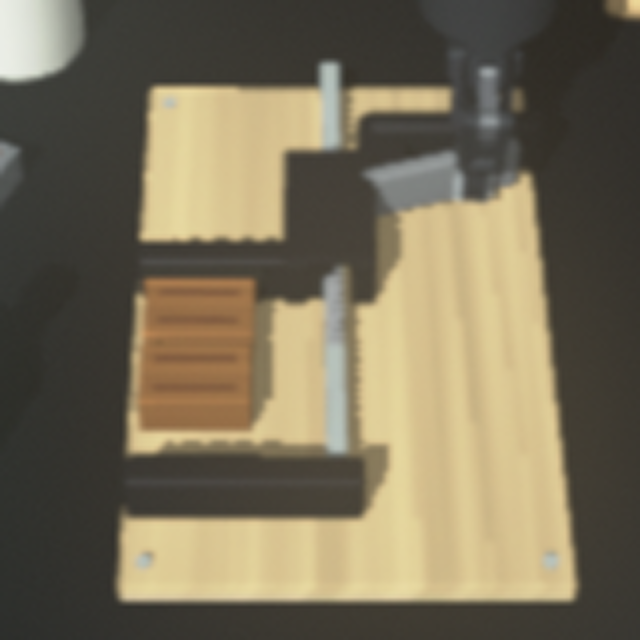

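The far jaw has moved in about a notch stroke (now at (245,470) in the crop), and both halves lie side by side. The fingertips press down a little (15.7 N), so I'll let out, raise 5 mm and squeeze again.

Request:
drive_tool(
  series=[
    [0,0,0,0,1],
    [0,-0.2,-0.25,0,1],
    [0,0,0,0,1],
    [0,0,0,0,1],
  ],
)

```text
time_s: 15.55
ee_pos: [0.4808, -0.0612, 0.0241]
orientation: [3.128, 0.287, 0.002]
ft_force: [0.5, 0.4, -1.2]
finger_gap: 1.003
```

Request:
drive_tool(
  series=[
    [0,0.2,0,0,0.9],
    [0,0,0,0,0.75],
    [0,0,0,0,0.6],
    [0,0,0,0,0.45],
    [0,0,0,0,0.4],
  ],
)

```text
time_s: 16.05
ee_pos: [0.4818, -0.0661, 0.0259]
orientation: [3.127, 0.288, 0.001]
ft_force: [-5.5, 0.0, 17.2]
finger_gap: 0.508
```

Request:
drive_tool(
  series=[
    [0,0,0,0,0.4],
    [0,0,0,0,0.4],
  ],
)

```text
time_s: 16.25
ee_pos: [0.4817, -0.0662, 0.0259]
orientation: [3.127, 0.288, 0.001]
ft_force: [-6.4, -0.3, 18.6]
finger_gap: 0.51
```

```bash
cat >> h.py <<'E'
def jaw():
    # estimate far-jaw travel: dark-jaw/board edge along clamp x=-0.05.. use template of side picture along a clamp line at top z=.048
    im=cv2.cvtColor(viewer.snapshot("side"),cv2.COLOR_RGB2GRAY).astype(float); c=cal("side"); th=.187
    ys=np.arange(.08,.215,.0005); pr=[]
    for x in (.03,.035,.088,.092,.096):
        q=np.float32([proj(c,[.551+x*np.cos(th)-y*np.sin(th),.019+x*np.sin(th)+y*np.cos(th),.048]) for y in ys])
        pr.append(cv2.remap(im.astype(np.float32),q[:,:1],q[:,1:],cv2.INTER_LINEAR)[:,0])
    return ys,np.array(pr)
def travel():
    ys,pr=jaw(); k=36
    for p in pr:
        g=cv2.GaussianBlur(p[None],(0,0),4)[0]; d=np.gradient(g); 
        j=np.argmax(d); print("back edge y",ys[j].round(4),"-> travel",(.193-ys[j]).round(4), end="; ")
    print()
E
python3 - <<'E'
from h import *
rep(); travel()
E
```

```text
clamp xy -0.0839 -0.0708 z 0.0259 yaw -1.387 0.51 [-6.4 -0.3 18.6] 16.25
back edge y 0.177 -> travel 0.016; back edge y 0.177 -> travel 0.016; back edge y 0.1775 -> travel 0.0155; back edge y 0.1775 -> travel 0.0155; back edge y 0.1775 -> travel 0.0155;
```

```bash
python3 - <<'E'
from h import *
import h
c=cal("side")
save("side","s9.png",(240,160,400,320),4)
class V: pass
for f in ("side0","s5","s8","s9"):
    im=cv2.imread(f"pics/raw_{f}.png")[:,:,::-1]
    h.viewer=type("V",(),dict(snapshot=lambda self,n:im,get_calibration=lambda self,n:c))()
    print(f); travel()
E
```

```text
side0
back edge y 0.212 -> travel -0.019; back edge y 0.212 -> travel -0.019; back edge y 0.0975 -> travel 0.0955; back edge y 0.098 -> travel 0.095; back edge y 0.212 -> travel -0.019; 
s5
back edge y 0.103 -> travel 0.09; back edge y 0.104 -> travel 0.089; back edge y 0.1115 -> travel 0.0815; back edge y 0.1115 -> travel 0.0815; back edge y 0.111 -> travel 0.082; 
s8
back edge y 0.196 -> travel -0.003; back edge y 0.196 -> travel -0.003; back edge y 0.1965 -> travel -0.0035; back edge y 0.1965 -> travel -0.0035; back edge y 0.1965 -> travel -0.0035; 
s9
back edge y 0.177 -> travel 0.016; back edge y 0.177 -> travel 0.016; back edge y 0.1775 -> travel 0.0155; back edge y 0.1775 -> travel 0.0155; back edge y 0.1775 -> travel 0.0155;
```

Tracking the back edge (0.212 → 0.196 → 0.177) gives a travel of about 35 mm after two squeezes. Third squeeze, raising slightly with the pads' swing to relieve the vertical load.

Request:
drive_tool(
  series=[
    [0,0,0,0,1],
    [0,-0.2,0,0,1],
    [0,0,0,0,1],
    [0,0,0,0,1],
  ],
)

```text
time_s: 16.75
ee_pos: [0.4804, -0.0611, 0.0235]
orientation: [3.128, 0.287, 0.0]
ft_force: [-0.1, 0.8, 0.5]
finger_gap: 0.999
```

Request:
drive_tool(
  series=[
    [0,0.2,0,0,0.9],
    [0,0,0,0,0.75],
    [0,0,-0.1,0,0.6],
    [0,0,-0.1,0,0.45],
    [0,0,0,0,0.4],
  ],
)

```text
time_s: 17.25
ee_pos: [0.4816, -0.0662, 0.0277]
orientation: [3.127, 0.287, 0.002]
ft_force: [2.5, -3.5, -2.3]
finger_gap: 0.505
```

Request:
drive_tool(
  series=[
    [0,0,0,0,0.4],
    [0,0,0,0,0.4],
  ],
)

```text
time_s: 17.45
ee_pos: [0.4816, -0.0662, 0.0277]
orientation: [3.127, 0.286, 0.002]
ft_force: [2.5, -3.1, -3.7]
finger_gap: 0.508
```

```bash
python3 - <<'E'
from h import *
rep(); travel(); save("side","s10.png")
E
```

```text
clamp xy -0.084 -0.0708 z 0.0277 yaw -1.388 0.508 [ 2.5 -3.1 -3.7] 17.45
back edge y 0.158 -> travel 0.035; back edge y 0.158 -> travel 0.035; back edge y 0.1585 -> travel 0.0345; back edge y 0.1585 -> travel 0.0345; back edge y 0.1585 -> travel 0.0345;
```

Travel is now about 54 mm, leaving about 11 mm. For the final squeeze I start centred nearer the rest position (the handle bears first), then walk the tool towards the handle while watching the side force.

Request:
drive_tool(
  series=[
    [0,0,0,0,1],
    [0,-0.2,0.2,0,1],
    [0,-0.2,0,0,1],
    [0,0,0,0,1],
    [0,0,0,0,0.85],
  ],
  grip_force=26,
)

```text
time_s: 18.05
ee_pos: [0.4797, -0.0568, 0.0239]
orientation: [3.128, 0.288, 0.0]
ft_force: [-0.2, 0.2, 0.8]
finger_gap: 0.861
```

Request:
drive_tool(
  series=[
    [0,0,0,0,0.7],
    [0,0.05,0,0,0.6],
    [0,0.05,-0.05,0,0.5],
    [0,0,0,0,0.4],
    [0,0,0,0,0.4],
  ],
)

```text
time_s: 18.55
ee_pos: [0.4803, -0.06, 0.0253]
orientation: [3.127, 0.289, 0.001]
ft_force: [-2.4, -3.7, 4.0]
finger_gap: 0.655
```

```bash
python3 - <<'E'
from h import *
rep(); travel()
E
```

```text
clamp xy -0.0842 -0.0645 z 0.0253 yaw -1.387 0.655 [-2.4 -3.7  4. ] 18.55
back edge y 0.154 -> travel 0.039; back edge y 0.154 -> travel 0.039; back edge y 0.1545 -> travel 0.0385; back edge y 0.1545 -> travel 0.0385; back edge y 0.154 -> travel 0.039;
```

Request:
drive_tool(
  series=[
    [0,0.05,-0.02,0,0.4],
    [0,0.05,-0.02,0,0.4],
    [0,0.03,0,0,0.4],
    [0,0,0,0,0.4],
    [0,0,0,0,0.4],
  ],
)

```text
time_s: 19.1
ee_pos: [0.4803, -0.0601, 0.0254]
orientation: [-3.127, -0.289, 0.001]
ft_force: [-1.6, 5.0, 3.1]
finger_gap: 0.653
```

```bash
python3 - <<'E'
from h import *
rep(); travel()
E
```

```text
clamp xy -0.0842 -0.0646 z 0.0254 yaw -1.386 0.653 [-1.6  5.   3.1] 19.1
back edge y 0.154 -> travel 0.039; back edge y 0.154 -> travel 0.039; back edge y 0.1545 -> travel 0.0385; back edge y 0.1545 -> travel 0.0385; back edge y 0.154 -> travel 0.039;
```

```bash
python3 - <<'E'
from h import *
c=cal("side"); th=.187
def W(x,y,z): return [.551+x*np.cos(th)-y*np.sin(th),.019+x*np.sin(th)+y*np.cos(th),z]
def toline(P):  # y on z=.048 plane
    u=proj(c,P); q=pt(c,*u,.048); d=q[:2]-[.551,.019]; return -d[0]*np.sin(th)+d[1]*np.cos(th)
for tr in (0,.017,.036,.055,.060,.065): print(tr,[round(toline(W(.09,.193-tr,z)),4) for z in (.012,.02,.048)])
im=save("side","s11.png")
np.set_printoptions(linewidth=200)
# profile through wood & jaw along clamp x=.08 at z=.038
ys=np.arange(.02,.15,.002)
for x in (.06,.09):
    q=np.float32([proj(c,W(x,y,.038)) for y in ys])
    v=cv2.remap(im,q[:,:1],q[:,1:],cv2.INTER_LINEAR)[:,0]
    print(x); print([(int(round(y*1000)),*map(int,a[::-1])) for y,a in zip(ys,v)])
E
```

```text
0 [np.float64(0.2169), np.float64(0.2118), np.float64(0.193)]
0.017 [np.float64(0.2006), np.float64(0.1953), np.float64(0.176)]
0.036 [np.float64(0.1824), np.float64(0.177), np.float64(0.157)]
0.055 [np.float64(0.1643), np.float64(0.1586), np.float64(0.138)]
0.06 [np.float64(0.1595), np.float64(0.1538), np.float64(0.133)]
0.065 [np.float64(0.1547), np.float64(0.149), np.float64(0.128)]
0.06
[(20, 75, 71, 64), (22, 72, 69, 60), (24, 73, 69, 58), (26, 82, 73, 60), (28, 101, 84, 63), (30, 124, 97, 68), (32, 148, 110, 73), (34, 148, 109, 72), (36, 143, 105, 70), (38, 136, 98, 67), (40, 143, 104, 70), (42, 151, 111, 73), (44, 159, 117, 76), (46, 160, 118, 76), (48, 158, 116, 75), (50, 154, 114, 74), (52, 152, 112, 73), (54, 147, 108, 71), (56, 141, 103, 69), (58, 135, 98, 66), (60, 141, 103, 68), (62, 148, 109, 71), (64, 153, 114, 73), (66, 152, 113, 73), (68, 152, 113, 73), (70, 152, 113, 73), (72, 157, 115, 75), (74, 151, 111, 73), (76, 142, 103, 70), (78, 132, 96, 66), (80, 140, 102, 69), (82, 150, 110, 72), (84, 159, 117, 76), (86, 161, 119, 77), (88, 158, 117, 75), (90, 155, 114, 74)
[... 1135 characters left out ...]
 (78, 134, 97, 66), (80, 140, 101, 68), (82, 148, 108, 71), (84, 157, 115, 74), (86, 158, 115, 74), (88, 156, 114, 74), (90, 153, 112, 73), (92, 149, 109, 71), (94, 146, 107, 70), (96, 140, 102, 68), (98, 132, 95, 65), (100, 126, 91, 63), (102, 112, 85, 60), (104, 94, 76, 57), (106, 75, 67, 55), (108, 67, 62, 55), (110, 66, 61, 54), (112, 66, 61, 54), (114, 65, 61, 53), (116, 66, 62, 54), (118, 67, 63, 56), (120, 70, 67, 61), (122, 72, 70, 65), (124, 72, 70, 64), (126, 69, 66, 60), (128, 66, 63, 56), (130, 64, 61, 53), (132, 65, 61, 53), (134, 65, 61, 53), (136, 65, 62, 53), (138, 65, 62, 53), (140, 65, 62, 54), (142, 68, 65, 56), (144, 89, 82, 67), (146, 127, 116, 90), (148, 175, 158, 119)]
```

Grooves now sit at a uniform 20 mm pitch across both halves (38/58/78/98), so they are touching. The jaw base edge gives a travel of about 65 mm, and the gap stalled at 0.653: the wood is tight. I'll relax the side push, hold and check.

Request:
drive_tool(
  series=[
    [0,-0.07,0,0,0.4],
    [0,0,0,0,0.4],
    [0,0,0,0,0.4],
    [0,0,0,0,0.4],
    [0,0,0,0,0.4],
  ],
  grip_force=27,
)

```text
time_s: 19.7
ee_pos: [0.4803, -0.0601, 0.0254]
orientation: [-3.128, -0.287, -0.0]
ft_force: [-0.2, 2.5, -0.4]
finger_gap: 0.657
```

Request:
drive_tool(
  series=[
    [0,0,0,0,0.4],
    [0,0,0,0,0.4],
    [0,0,0,0,0.4],
    [0,0,0,0,0.4],
    [0,0,0,0,0.4],
  ],
)

```text
time_s: 20.2
ee_pos: [0.4803, -0.0601, 0.0254]
orientation: [-3.128, -0.287, -0.0]
ft_force: [1.0, 3.0, -2.8]
finger_gap: 0.651
```

```bash
python3 - <<'E'
from h import *
rep(); travel()
a=cv2.imread("pics/raw_side0.png"); b=viewer.snapshot("side")[:,:,::-1]
d=(cv2.absdiff(a,b).max(2)>40).astype(np.uint8); n,l,s,ce=cv2.connectedComponentsWithStats(d)
print([(s[i].tolist()) for i in range(1,n) if s[i,4]>25])
E
```

```text
clamp xy -0.0842 -0.0646 z 0.0254 yaw -1.388 0.651 [ 1.   3.  -2.8] 20.2
back edge y 0.154 -> travel 0.039; back edge y 0.154 -> travel 0.039; back edge y 0.1545 -> travel 0.0385; back edge y 0.1545 -> travel 0.0385; back edge y 0.154 -> travel 0.039; 
[[244, 0, 48, 40, 1703], [353, 0, 191, 55, 5122], [589, 0, 51, 77, 2246], [470, 8, 8, 11, 76], [237, 38, 24, 53, 488], [446, 46, 69, 44, 1811], [260, 49, 22, 7, 89], [343, 49, 16, 43, 445], [350, 48, 60, 69, 1685], [258, 65, 26, 6, 117], [289, 74, 24, 30, 252], [455, 86, 48, 12, 382], [600, 86, 10, 10, 62], [249, 119, 5, 14, 57], [357, 118, 21, 14, 126], [347, 122, 34, 42, 804], [296, 124, 5, 17, 71], [388, 129, 22, 20, 340], [391, 156, 8, 8, 53], [319, 163, 6, 18, 103], [353, 181, 18, 11, 130], [574, 189, 15, 37, 78], [356, 203, 16, 9, 84], [344, 210, 30, 6, 74], [270, 244, 68, 54, 2606]]
```

```bash
python3 -c "
from workcell import bot
print(bot.hand_in())"
```

```text
the job is handed in; nothing more can be done
None
```

The job is handed in: the two halves are pressed together in the clamp, and the arm is still holding the trigger squeezed. I laid the loose half on the bed and released it. Three full squeezes of the trigger brought the far jaw in. On the fourth, the jaw closed on the wood before the trigger reached its stop. It took about 20 s of the 64 s allowed.

**Checks that agreed:**
- **Halves touching:** in the side view, the grooves run at an even 20 mm spacing across both halves, so there is no gap between them.
- **Jaw tight:** the jaw's base edge gives a travel of about 65 mm, which is what closed on 80 mm of wood should read. The finger opening held steady at about 0.65 (about 55 mm) for the last second.
- **Holding force:** the grip is set to 27 N, which should press the jaws together with about 15 N (crush limit 35 N). Net side force on the wrist was about 3 N. I had no direct reading of the jaw force itself.

**What disagreed or was not fully checked:**
- **Downward load:** the first two squeezes loaded the wrist vertically with 16–19 N as the pads swung forward. I raised the tool, and it was about 3 N at the end.
- **Travel readout:** my script's travel figure (39 mm) was wrong because it assumed the jaw's top edge. The 65 mm comes from the same edge read as the base.
- **Other objects:** I saw nothing disturbed. The arm and its shadow cover part of the last picture near the white and yellow blocks, so that final comparison is not conclusive for them. My last clear view of the pair, before squeezing, looked normal.

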